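Unstack the hardware tins into their holders

ROBOT

A 7-joint arm with a two-finger parallel gripper is mounted at the origin on the work surface. World frame = base frame: x ahead of the robot, y to its left, z up, the work surface at z = 0. Lengths are in m, angles in rad, forces in N, time in s.
With the tool pointing down it reaches from about 0.4 to 0.875 m from the base axis. Payload 19.3 kg.
Tool frame: the origin (TCP) lies at the very end of the fingers, on their centre line; the grasp point (between the pads) lies 19 mm behind it; z points along the fingers, y is the line along which they close (so a half turn about z gives the same grasp; the last joint's range is limited). The gripper opens to 85 mm and grips with 20 to 120 N. Pads are 22 mm wide; open, the fingers measure 114 mm over their backs; the gripper's body (76 mm by 85 mm) begins 54 mm behind the grasp point. The pads swing forward as they close: fully open they stand 13 mm farther back than shut.
Start: joints at [-1.348, 0.521, -0.036, 1.599, 0.021, 1.021, -0.113], TCP at [0.18, 0.598, 0.231] pointing down, gripper open.
Joint ranges: [-2.91, 2.91], [-0.3, 2.13], [-1.5, 1.42], [0.17, 2.43], [-1.26, 4.41], [0.16, 1.93], [-2.52, 2.52]. Speed limits (rad/s): [1.89, 1.89, 2.39, 2.39, 3.01, 3.01, 3.01].

INTERFACE

Orientations are given as [roll, pitch, yaw] about the fixed x, y, z axes, in that order (R = Rz(yaw) Ry(pitch) Rx(roll)).
In Python, from workcell import bot gives the robot as it stands.
- The arm moves only by the shell command python3 -m crank 'ROWS' [FORCE]. ROWS is a JSON object of lists of equal length, an entry for each row: "travel": the shift along the world's x, y, z in cm, a list of three; "turn": the turn, a rotation vector about the world's x, y, z in degrees, a list of three; "gripper": the closure, from 0 (fully open) to 1 (shut). A call has exactly 5 rows; each row is the pose to reach, as a shift and turn from the pose commanded when the call began; what a row does not reach only later rows make up. A row lasts 1/10 s, in which the tool goes at most 50 mm and 8.59 degrees, less where a joint would pass 70% of its speed; a pose out of reach is approached as far as the arm can. A call with a gripper value outside its range is refused whole. The fingers move at their own pace and stop on an object; FORCE is the grip in N (left out, the last holds). Time passes only in rows, so rows that repeat a pose let the fingers close, or fill a call up. It gives the time, the measured TCP pose, the force, the opening and the grip force at its end, in the units of the state.
- bot.observe(): the state, without advancing time (a new reading comes with each control period).
- bot.grab_frame(name): name is "scene" or "top"; returns a dict with "pixels" (480x640x3 uint8, red, green, blue), "fx", "fy", "cx", "cy" (pixels), "extrinsics" (4x4, takes a point from world to camera coordinates). Camera axes: x right, y down, z forward; pixel columns grow to the right and rows downward; lengths in m; the calibration is good to about 2 mm. A picture is of the moment at which its call begins. There is no depth.
- bot.job_done(): hands the job in; it is judged then, once.
The state is a dict: "clock": time; "qpos": joint angles; "qd": joint speeds; "joint_efforts": joint torques, N m; "position": TCP position; "tool_rot": TCP orientation; "force": force on the tool from outside, world axes, zero at the start; "moment": the same for the moment, N m; "grip_width": finger opening in m; "finger_force": force on a finger pad.
Only numpy, scipy, OpenCV 4.12 (cv2) and the standard library are available. Lean on these libraries where they do the work, as an engineer would, in place of code of your own. Each camera call takes 0.05 s, during which the arm holds its last target. There are 200 camera calls.

TASK

Take the stack of hardware tins on the white board apart and set each of the four tins flat into the recess of the plywood holder that has its own shape and size: oblong, square, large round and small round. They are full of loose rivets, so keep them upright and set them down rather than dropping them, and leave the maul and the glue jar at the far side of the bench where they are.

Things in the scene. Friction and masses are not known exactly. Their poses are not given: they have to be found in the camera images.
- oblong_tin: Largest hardware tin: closed plain steel tin, oblong, 150 x 60 mm, 34 mm high, 0.3 to 0.56 kg. Bottom of the stack, lying on a fixed white plastic cutting board, 190 x 110 mm and 12 mm thick, that is about aligned with it. Origin: centre of its underside; x along its length, y along its 60 mm width, z up.
- square_tin: Square closed steel tin, 52 x 52 mm, 32 mm high, 0.14 to 0.28 kg. Stands on one end of the oblong tin, its centre about 38 mm from the oblong's middle (which end varies), and carries the small round tin. Origin: centre of its underside; x and y along its sides, z up.
- round_tin: Large round closed steel tin, 54 mm diameter, 32 mm high, 0.13 to 0.25 kg. Stands on the other end of the oblong tin, beside the square tin (gap about 23 mm). Origin: centre of its underside; z up.
- small_tin: Small round closed steel tin, 36 mm diameter, 30 mm high, 0.06 to 0.11 kg. Stands on top of the square tin. Origin: centre of its underside; z up.
- oblong_holder: Fixed birch plywood holder block, 182 x 92 mm, 16 mm tall, on the bench, with one oblong 162 x 72 mm recess in the middle of its top, 6 mm deep (recess floor lined grey, 10 mm above the bench; 6 mm of room around the oblong tin that belongs there). Origin: centre of its underside; z up; x along its length (either way round fits).
- square_holder: Fixed birch plywood holder block, 84 x 84 mm, 16 mm tall, on the bench, with one square 64 x 64 mm recess in the middle of its top, 6 mm deep (recess floor lined grey, 10 mm above the bench; 6 mm of room around the square tin that belongs there). Origin: centre of its underside; z up; x and y along the sides of block and recess (any quarter turn fits).
- round_holder: Fixed birch plywood holder block, 84 x 84 mm, 16 mm tall, on the bench, with one large round 66 mm diameter recess in the middle of its top, 6 mm deep (recess floor lined grey, 10 mm above the bench; 6 mm of room around the large round tin that belongs there). Origin: centre of its underside; z up.
- small_holder: Fixed birch plywood holder block, 84 x 84 mm, 16 mm tall, on the bench, with one small round 48 mm diameter recess in the middle of its top, 6 mm deep (recess floor lined grey, 10 mm above the bench; 6 mm of room around the small round tin that belongs there). Origin: centre of its underside; z up.
- maul: Bystander, leave alone: wooden maul standing on its head, 72 mm diameter, 170 mm tall, at the far side of the bench. Origin: centre of its underside; z up.
- glue_jar: Bystander, leave alone: closed amber glass jar, 68 mm diameter, 85 mm tall, at the far side of the bench. Origin: centre of its underside; z up.
Not all that is in view belongs to the job. What is shaped like the square_tin but purple is not meant. Leave any pink or purple look-alike of the small_tin alone.

How it is judged:
At the end, for the whole second after the job is handed in: Each tin lies flat in the recess of its own holder (centre within 10 mm of the holder's centre, underside down on the recess floor to 2.5 mm, within 3 degrees of level), released and at rest (horizontal distance between oblong_tin and oblong_holder below 0.01 m and z of oblong_tin in the frame of oblong_holder below 0.0125 m and angle between each of oblong_tin, square_tin, round_tin, small_tin's own z axis and vertical below 0.06 rad and contact force between the fingers and oblong_tin below 0.05 N and linear speed of each of oblong_tin, square_tin, round_tin, small_tin below 0.02 m/s and horizontal distance between square_tin and square_holder below 0.01 m and z of square_tin in the frame of square_holder below 0.0125 m and contact force between the fingers and square_tin below 0.05 N and horizontal distance between round_tin and round_holder below 0.01 m and z of round_tin in the frame of round_holder below 0.0125 m and contact force between the fingers and round_tin below 0.05 N and horizontal distance between small_tin and small_holder below 0.01 m and z of small_tin in the frame of small_holder below 0.0125 m and contact force between the fingers and small_tin below 0.05 N); the robot touches nothing.
It fails at once if the wooden maul is disturbed (moved more than 25 mm) (distance of maul from where it was at the start of the episode above 0.025 m).
It fails at once if the glue jar is disturbed (moved more than 25 mm) (distance of glue_jar from where it was at the start of the episode above 0.025 m).
It fails at once if a tin is tipped more than about 35 degrees (angle between any of oblong_tin, square_tin, round_tin, small_tin's own z axis and vertical above 0.6 rad).
It fails at once if a tin is dropped (falls free from more than about 2 cm) ((contact force between the fingers and oblong_tin below 0.05 N and linear speed of oblong_tin above 0.65 m/s) or (contact force between the fingers and square_tin below 0.05 N and linear speed of square_tin above 0.65 m/s) or (contact force between the fingers and round_tin below 0.05 N and linear speed of round_tin above 0.65 m/s) or (contact force between the fingers and small_tin below 0.05 N and linear speed of small_tin above 0.65 m/s)).
It also fails if it takes over 118 s, if anything falls off the work surface, if the arm or the gripper's body presses on something with over 40 N, if the wrist force passes 120 N, or if a joint passes its speed limit or range.

## Working session

There is one attempt and no reset: what is moved stays moved. The work goes in short steps, Python scripts to look and compute and a shell command to move; the robot and the scene stay as the last step left them, time stands still between calls to the robot, and variables do not carry over. Pictures are saved under pics/ and viewed, at most 14 in all, crops included, and the job is handed in when it is done.

```bash
ls; mkdir -p pics; python3 - <<'E'
from workcell import bot
import cv2,pickle
s=bot.observe();print({k:s[k] for k in('clock','position','tool_rot','grip_width','force')})
for n in('scene','top'):
    f=bot.grab_frame(n);pickle.dump(f,open(f'{n}0.pkl','wb'));cv2.imwrite(f'pics/{n}0.png',f['pixels'][...,::-1]);print(n,f['fx'],f['fy'],f['cx'],f['cy'],f['extrinsics'])
E
```

```text
pics
{'clock': 0.0, 'position': array([0.18031991, 0.59808188, 0.23072916]), 'tool_rot': array([-3.14046010e+00,  5.55288823e-05,  2.84878378e+00]), 'grip_width': 0.08523120988867823, 'force': array([-1.20020898,  0.39969413, -1.18039603])}
scene 612.4904559676136 612.4904559676136 312.16923720553666 246.9616747938765 [[-0.88084318  0.47316886 -0.01505046  0.46094679]
 [ 0.3238647   0.57910359 -0.74816488 -0.15679384]
 [-0.34529255 -0.66389025 -0.66334214  1.85373504]
 [ 0.          0.          0.          1.        ]]
top 505.4528073403264 505.4528073403264 319.2501880002466 240.253297613884 [[-0.01989072 -0.99979847 -0.00271495  0.0488446 ]
 [-0.99686449  0.02004022 -0.07654789  0.56111884]
 [ 0.07658687  0.00118384 -0.99706221  1.11879024]
 [ 0.          0.          0.          1.        ]]
```

View pics/top0.png

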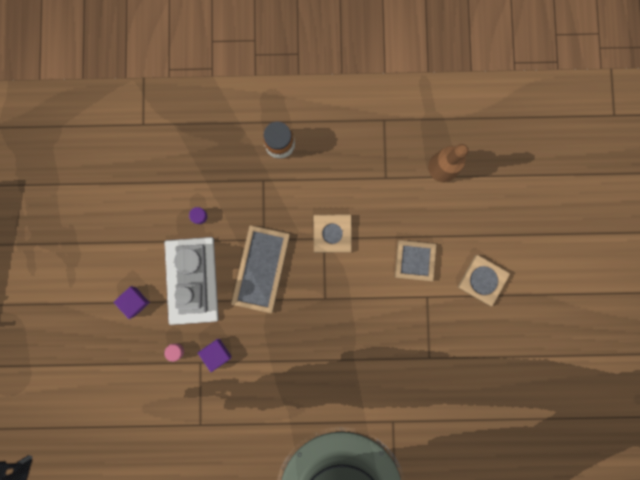

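View pics/scene0.png

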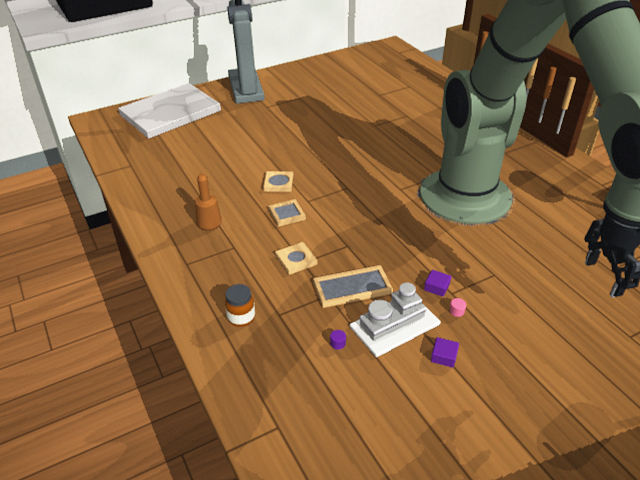

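Top view: the stack of steel tins is on the white board (about 190,280), small-on-square at the lower end (188,293) and the large round at the upper end (188,260). The holders are oblong (262,269), small (333,233), square (417,261) and round (485,280). The jar is at (279,140) and the maul at (450,163).
The look-alikes are the purple squares (131,302) and (215,355), the purple round (198,215) and the pink round (173,353). The plain steel tins on the board fit the description. I'll confirm that in an enlarged crop.

```bash
cat > h.py <<'E'
import numpy as np,cv2,pickle
from workcell import bot
def cast(f,uv,z):
    E=f['extrinsics'];R,t=E[:3,:3],E[:3,3];c=-R.T@t
    d=R.T@np.array([(uv[0]-f['cx'])/f['fx'],(uv[1]-f['cy'])/f['fy'],1.])
    return c+d*(z-c[2])/d[2]
def proj(f,p):
    q=f['extrinsics']@np.append(p,1.);return np.array([f['fx']*q[0]/q[2]+f['cx'],f['fy']*q[1]/q[2]+f['cy']])
def grab(n,tag):
    f=bot.grab_frame(n);cv2.imwrite(f'pics/{tag}.png',f['pixels'][...,::-1]);return f
E
python3 - <<'E'
from h import *
t=pickle.load(open('top0.pkl','rb'));s=pickle.load(open('scene0.pkl','rb'))
a=cv2.resize(t['pixels'][225:335,150:230],None,fx=5,fy=5,interpolation=2)
b=cv2.resize(s['pixels'][270:360,340:445],None,fx=4*.95,fy=5*.95,interpolation=2)
H=550;a=cv2.resize(a,(400,H));b=cv2.resize(b,(400,int(400*90/105)))
o=np.zeros((H,800,3),np.uint8);o[:,:400]=a;o[:b.shape[0],400:]=b
cv2.imwrite('pics/crop0.png',o[...,::-1])
for n,(u0,v0,u1,v1) in dict(oblong=(232,222,295,316),small=(310,210,356,256),square=(394,238,441,284),round=(456,252,514,308)).items():
    im=t['pixels'][v0:v1,u0:u1];hsv=cv2.cvtColor(im,cv2.COLOR_RGB2HSV)
    m=((hsv[...,1]<70)).astype(np.uint8)
    cs,_=cv2.findContours(m,0,2);c=max(cs,key=cv2.contourArea)+[[u0,v0]]
    P=np.array([cast(t,p+0.0,.013)[:2] for p in c[:,0]],np.float32)
    r=cv2.minAreaRect(P);M=cv2.moments(P.reshape(-1,1,2))
    print(n,np.round(r[0],4),np.round(r[1],4),round(r[2],1),'cen',round(M['m10']/M['m00'],4),round(M['m01']/M['m00'],4), 'circ',np.round(cv2.minEnclosingCircle(P)[1],4))
E
```

```text
oblong [0.5008 0.1724] [0.0728 0.1631] 76.3 cen 0.5009 0.1724 circ 0.0867
small [0.5786 0.0083] [0.0455 0.0457] 88.8 cen 0.5783 0.0082 circ 0.0242
square [ 0.5131 -0.1791] [0.0648 0.0652] 83.2 cen 0.513 -0.1792 circ 0.043
round [ 0.4647 -0.3318] [0.0629 0.0629] 43.2 cen 0.4651 -0.3317 circ 0.0328
```

View pics/crop0.png

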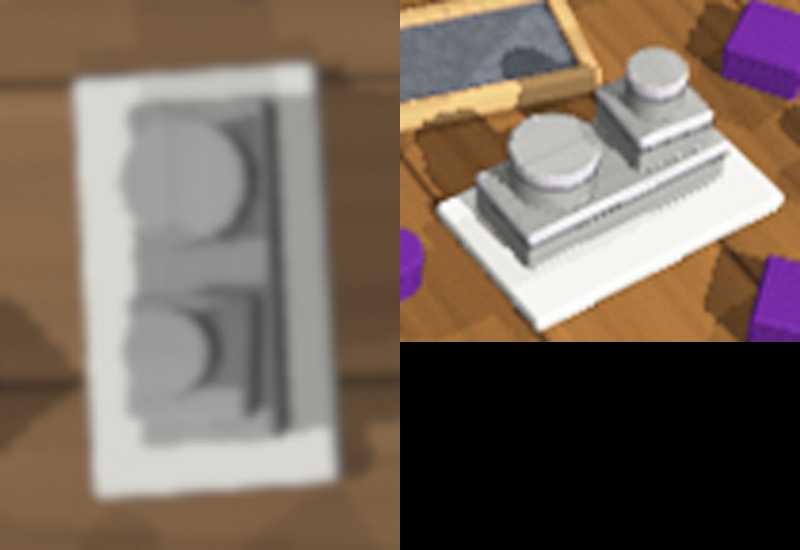

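The crop confirms it: plain steel small tin on the square tin, with the large round on the other end. All recess sizes match. Next I cast the tin tops from both views.

```bash
python3 - <<'E'
from h import *
t=pickle.load(open('top0.pkl','rb'));s=pickle.load(open('scene0.pkl','rb'))
T=lambda x,y:(150+x/5-.4,225+y/5-.4)
S=lambda x,y:(340+(x-400)/3.81-.4,270+y/3.81-.4)
print('small top',cast(t,T(167,352),.108),'scene',cast(s,S(657,73),.108), 'diam',np.linalg.norm(cast(t,T(122,352),.108)-cast(t,T(212,352),.108)))
print('round',cast(t,T(183,178),.078),'scene',cast(s,S(555,148),.078),'d',np.linalg.norm(cast(t,T(120,178),.078)-cast(t,T(247,178),.078)))
sq=[cast(t,T(*p),.078)[:2] for p in((130,297),(130,417),(252,413),(248,290))];print('sq',np.mean(sq,0),'scene',cast(s,S(655,108),.078))
for i in range(4):
    d=sq[(i+1)%4]-sq[i];print('  ',np.linalg.norm(d),np.degrees(np.arctan2(d[1],d[0])))
ob=[cast(t,T(*p),.046)[:2] for p in((132,102),(140,443),(283,433),(267,97))];print('ob',np.mean(ob,0))
for i in range(4):
    d=ob[(i+1)%4]-ob[i];print('  ',np.linalg.norm(d),np.degrees(np.arctan2(d[1],d[0])))
b=[cast(t,T(*p),.012)[:2] for p in((75,83),(98,497),(340,478),(315,64))];print('bd',np.mean(b,0))
for i in range(4):
    d=b[(i+1)%4]-b[i];print('  ',np.linalg.norm(d),np.degrees(np.arctan2(d[1],d[0])))
sc=[cast(s,S(*p),z)[:2] for p,z in(((597,92),.078),((645,143),.078),((713,108),.078))];print('sq scene',sc,np.degrees(np.arctan2(*(sc[1]-sc[0])[::-1])),np.degrees(np.arctan2(*(sc[2]-sc[1])[::-1])))
E
```

```text
small top [0.44743166 0.32161103 0.108     ] scene [0.44833036 0.32582613 0.108     ] diam 0.03726833336806344
round [0.52058245 0.32296592 0.078     ] scene [0.51900581 0.32514714 0.078     ] d 0.054375023312319797
sq [0.44555507 0.31996552] scene [0.44740152 0.32693184 0.078     ]
   0.050799334248448465 -179.8924931777787
   0.05185475392262925 -89.26681166519975
   0.052134713150841595 1.7710975684058334
   0.05037321787091663 92.24597388126486
ob [0.48225454 0.3215683 ]
   0.14950895110244 -178.55529813956568
   0.06260897774478096 -87.15840582715025
   0.14752375030489348 2.5879350636165515
   0.05964899665526437 90.9756723335219
bd [0.47736479 0.32962264]
   0.1872665109957211 -176.62922778777877
   0.10907945086176778 -86.67582601259602
   0.18739717880176543 3.227905409613149
   0.10954669624882946 93.39241071675674
sq scene [array([0.47080842, 0.29834273]), array([0.46936698, 0.34803249]), array([0.41643427, 0.34414472])] 91.66161385155432 -175.79932132838212
```

```bash
python3 -m crank '{"travel":[[2.5,-2.5,0],[5.5,-5.5,0],[9,-9,0],[12.5,-12.5,0],[16,-16,0]],"turn":[[0,0,3],[0,0,6],[0,0,10],[0,0,14],[0,0,19.3]],"gripper":[0,0,0,0,0]}' 40
python3 -m crank '{"travel":[[3.5,-3.5,0],[7,-7.5,0],[10,-10.5,-2],[10.8,-11.5,-4],[10.8,-11.5,-5]],"turn":[[0,0,0],[0,0,0],[0,0,0],[0,0,0],[0,0,0]],"gripper":[0,0,0,0,0]}'
```

```text
clock: 0.6
position: [0.3414, 0.4367, 0.2311]
tool_rot: [-3.141, -0.0, -3.094]
force: [1.1, -0.0, 0.5]
grip_width: 0.0855
finger_force: 0.0
clock: 1.1
position: [0.4494, 0.3208, 0.1797]
tool_rot: [-3.14, -0.001, -3.101]
force: [-0.2, 0.0, 1.0]
grip_width: 0.0856
finger_force: 0.0
```

```bash
python3 -m crank '{"travel":[[-0.1,0.2,-2],[-0.1,0.2,-4.5],[-0.1,0.2,-7],[-0.1,0.2,-9],[-0.1,0.2,-9.8]],"turn":[[0,0,0],[0,0,0],[0,0,0],[0,0,0],[0,0,0]],"gripper":[0,0,0,0,0]}'
python3 -m crank '{"travel":[[0,0,0],[0,0,0],[0,0,0],[0,0,0],[0,0,0]],"turn":[[0,0,0],[0,0,0],[0,0,0],[0,0,0],[0,0,0]],"gripper":[0.3,0.6,1,1,1]}' 30
python3 - <<'E'
from h import *
grab('top','t1');f=grab('scene','s1');cv2.imwrite('pics/c1.png',cv2.resize(f['pixels'][220:380,320:480],None,fx=3.7,fy=3.7)[...,::-1])
E
```

```text
clock: 1.6
position: [0.4459, 0.3261, 0.0817]
tool_rot: [-3.141, -0.002, -3.096]
force: [-0.2, -0.0, -0.4]
grip_width: 0.0855
finger_force: 0.0
clock: 2.1
position: [0.4478, 0.3258, 0.0844]
tool_rot: [3.141, 0.001, -3.098]
force: [-0.9, -1.1, 6.9]
grip_width: 0.0348
finger_force: 29.1
```

View pics/c1.png

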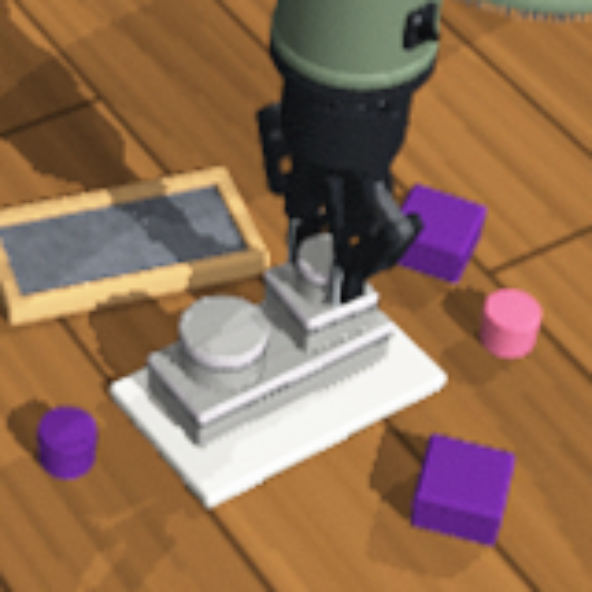

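Small tin gripped: the opening is about its diameter, and the view shows it between the pads. I lift it and cross-check the holder positions from the scene camera.

```bash
python3 -m crank '{"travel":[[0,0,1],[0,0,3],[0,0,6],[0,0,8.5],[0,0,10]],"turn":[[0,0,0],[0,0,0],[0,0,0],[0,0,0],[0,0,0]],"gripper":[1,1,1,1,1]}'
python3 - <<'E'
from h import *
s=pickle.load(open('scene0.pkl','rb'))
for n,c in dict(oblong=(.501,.1724),small=(.5785,.0083),square=(.513,-.179),round=(.465,-.332)).items():
    hsv=cv2.cvtColor(s['pixels'],cv2.COLOR_RGB2HSV);m=((hsv[...,1]<80)).astype(np.uint8)
    u,v=proj(s,[*c,.013]);k,l,st,ce=cv2.connectedComponentsWithStats(m)
    i=l[int(v),int(u)];cs,_=cv2.findContours((l==i).astype(np.uint8),0,2)
    P=np.array([cast(s,p+0.,.013)[:2] for p in cs[0][:,0]],np.float32);r=cv2.minAreaRect(P);M=cv2.moments(P.reshape(-1,1,2))
    print(n,i,np.round(r[0],4),np.round(r[1],4),round(r[2],1),M['m10']/M['m00'],M['m01']/M['m00'])
E
```

```text
clock: 2.7
position: [0.448, 0.3257, 0.1863]
tool_rot: [3.14, 0.002, -3.098]
force: [-0.8, 0.1, -1.3]
grip_width: 0.0349
finger_force: 30.2
oblong 9 [0.4997 0.1716] [0.0667 0.1609] 76.6 0.49982625762048694 0.17156325332210404
small 8 [0.5761 0.007 ] [0.0397 0.0431] 60.8 0.5765333793499104 0.007078460749210496
square 6 [ 0.5115 -0.1806] [0.0578 0.0623] 82.8 0.5116475636850945 -0.18015366774371838
round 5 [ 0.4651 -0.3325] [0.0535 0.0623] 60.5 0.46365836384598585 -0.33358064015754785
```

```bash
python3 -m crank '{"travel":[[1,-2.5,0],[2.5,-6,0],[4,-10,0],[5.6,-14,0],[7.2,-18,0]],"turn":[[0,0,0],[0,0,0],[0,0,0],[0,0,0],[0,0,0]],"gripper":[1,1,1,1,1]}'
python3 -m crank '{"travel":[[1.5,-4,0],[3,-8,0],[4.5,-11.5,-1],[5.8,-13.7,-4],[5.8,-13.7,-7]],"turn":[[0,0,0],[0,0,0],[0,0,0],[0,0,0],[0,0,0]],"gripper":[1,1,1,1,1]}'
python3 -m crank '{"travel":[[0,0,-3],[0,0,-5],[0,0,-6],[0,0,-7],[0,0,-7.5]],"turn":[[0,0,0],[0,0,0],[0,0,0],[0,0,0],[0,0,0]],"gripper":[1,1,1,1,1]}'
python3 - <<'E'
from h import *
grab('top','t2');f=grab('scene','s2');cv2.imwrite('pics/c2.png',cv2.resize(f['pixels'][200:300,240:360],None,fx=5,fy=5)[...,::-1])
E
```

```text
clock: 3.2
position: [0.5199, 0.1438, 0.1844]
tool_rot: [3.141, 0.001, -3.097]
force: [1.4, -0.3, -1.1]
grip_width: 0.0349
finger_force: 30.2
clock: 3.7
position: [0.5792, 0.0043, 0.1138]
tool_rot: [-3.14, 0.003, -3.102]
force: [0.6, 0.7, -1.9]
grip_width: 0.0347
finger_force: 30.2
clock: 4.2
position: [0.5777, 0.0084, 0.0384]
tool_rot: [3.142, 0.001, -3.098]
force: [-0.5, 0.4, -0.9]
grip_width: 0.0346
finger_force: 30.2
```

View pics/c2.png

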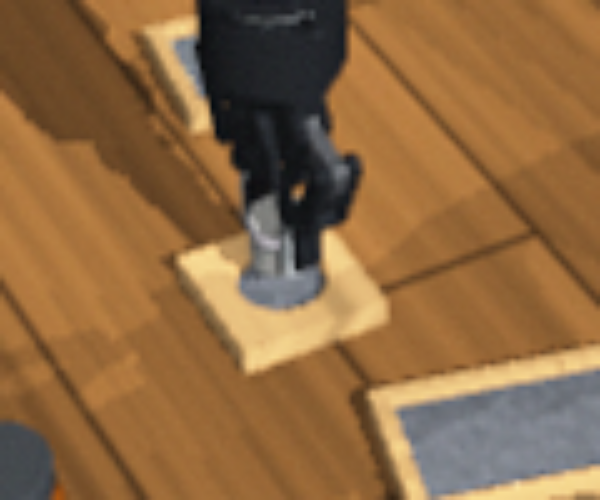

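The tin is poised over the small recess. Lowering.

```bash
python3 -m crank '{"travel":[[0,0,-0.6],[0,0,-1.2],[0,0,-1.7],[0,0,-2.0],[0,0,-2.2]],"turn":[[0,0,0],[0,0,0],[0,0,0],[0,0,0],[0,0,0]],"gripper":[1,1,1,1,1]}'
python3 -m crank '{"travel":[[0,0,-0.05],[0,0,-0.1],[0,0,-0.15],[0,0,-0.15],[0,0,-0.15]],"turn":[[0,0,0],[0,0,0],[0,0,0],[0,0,0],[0,0,0]],"gripper":[1,1,1,1,1]}'
```

```text
clock: 4.8
position: [0.5773, 0.0083, 0.0162]
tool_rot: [-3.142, -0.0, -3.098]
force: [-11.9, -0.2, 43.7]
grip_width: 0.0353
finger_force: 34.3
clock: 5.3
position: [0.5773, 0.0084, 0.0163]
tool_rot: [3.142, 0.0, -3.098]
force: [-11.6, 0.4, 32.9]
grip_width: 0.0347
finger_force: 33.7
```

```bash
python3 -m crank '{"travel":[[0,0,0.1],[0,0,0.15],[0,0,0.15],[0,0,0.15],[0,0,0.15]],"turn":[[0,0,0],[0,0,0],[0,0,0],[0,0,0],[0,0,0]],"gripper":[1,1,0.5,0.3,0.2]}'
python3 -m crank '{"travel":[[0,0,1],[0,0,3],[0,0,6],[0,0,9],[0,0,12]],"turn":[[0,0,0],[0,0,0],[0,0,0],[0,0,0],[0,0,0]],"gripper":[0,0,0,0,0]}'
python3 -m crank '{"travel":[[-1,3,0],[-3,7,0],[-4.5,12,0],[-6.5,16,0],[-8,20.5,0]],"turn":[[0,0,0],[0,0,0],[0,0,0],[0,0,0],[0,0,0]],"gripper":[0,0,0,0,0]}'
python3 - <<'E'
from h import *
f=grab('top','t3');g=grab('scene','s3')
a=cv2.resize(f['pixels'][200:260,300:370],(490,420));b=cv2.resize(g['pixels'][230:285,265:330],(310,262))
o=np.zeros((420,800,3),np.uint8);o[:,:490]=a;o[:262,490:]=b;cv2.imwrite('pics/c3.png',o[...,::-1])
E
```

```text
clock: 5.8
position: [0.5774, 0.0084, 0.0161]
tool_rot: [-3.142, -0.0, -3.098]
force: [0.2, 0.5, 1.1]
grip_width: 0.068
finger_force: 0.0
clock: 6.3
position: [0.5773, 0.0083, 0.1382]
tool_rot: [-3.142, 0.0, -3.098]
force: [-0.4, 0.2, 0.3]
grip_width: 0.0856
finger_force: 0.0
clock: 6.8
position: [0.4962, 0.2147, 0.1371]
tool_rot: [3.142, 0.0, -3.098]
force: [0.8, 0.5, -0.3]
grip_width: 0.0856
finger_force: 0.0
```

View pics/c3.png

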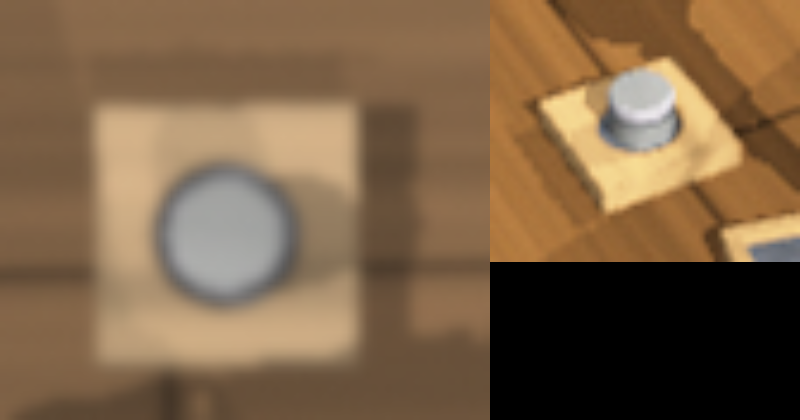

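Small tin is seated flat and centred. Now the square tin.

```bash
python3 -m crank '{"travel":[[-1.5,4,0],[-3.2,8,0],[-4.9,11,0],[-4.9,11,-2],[-4.9,11,-4]],"turn":[[0,0,0],[0,0,0],[0,0,0],[0,0,0],[0,0,0]],"gripper":[0,0,0,0,0]}'
python3 -m crank '{"travel":[[0,0,-1.5],[0,0,-3],[0,0,-4],[0,0,-4.6],[0,0,-4.6]],"turn":[[0,0,0],[0,0,0],[0,0,0],[0,0,0],[0,0,0]],"gripper":[0,0,0,0,0]}'
python3 -m crank '{"travel":[[0,0,0],[0,0,0],[0,0,0],[0,0,0],[0,0,0]],"turn":[[0,0,0],[0,0,0],[0,0,0],[0,0,0],[0,0,0]],"gripper":[0.2,0.4,0.7,1,1]}' 40
```

```text
clock: 7.4
position: [0.4482, 0.3247, 0.0968]
tool_rot: [3.14, 0.001, -3.095]
force: [0.5, -0.7, 0.4]
grip_width: 0.0854
finger_force: 0.0
clock: 7.9
position: [0.4484, 0.3232, 0.0501]
tool_rot: [-3.141, -0.0, -3.098]
force: [-1.1, 0.6, 0.3]
grip_width: 0.0855
finger_force: 0.0
clock: 8.4
position: [0.4487, 0.3235, 0.0511]
tool_rot: [3.141, 0.001, -3.098]
force: [-0.8, -1.2, 8.2]
grip_width: 0.0513
finger_force: 40.6
```

```bash
python3 -m crank '{"travel":[[0,0,1],[0,0,3],[0,0,6],[0,0,8],[0,0,9]],"turn":[[0,0,0],[0,0,0],[0,0,0],[0,0,0],[0,0,0]],"gripper":[1,1,1,1,1]}'
python3 -m crank '{"travel":[[0.4,-3,0],[1,-7,0],[1.6,-11,0],[2.2,-15.5,0],[2.8,-20,0]],"turn":[[0,0,0],[0,0,-1],[0,0,-2],[0,0,-3],[0,0,-4.3]],"gripper":[1,1,1,1,1]}'
python3 -m crank '{"travel":[[0.5,-4.5,0],[1.1,-9,0],[1.7,-13,0],[2.3,-17,0],[2.8,-20,0]],"turn":[[0,0,-1],[0,0,-2],[0,0,-3],[0,0,-4],[0,0,-5]],"gripper":[1,1,1,1,1]}'
python3 -m crank '{"travel":[[0.4,-4,0],[0.8,-8,-1],[0.9,-10,-3],[0.9,-10.3,-6],[0.9,-10.3,-8.5]],"turn":[[0,0,0],[0,0,0],[0,0,0],[0,0,0],[0,0,0]],"gripper":[1,1,1,1,1]}'
python3 - <<'E'
from h import *
from workcell import bot
print(bot.observe()['position']);f=grab('top','t4');g=grab('scene','s4')
a=cv2.resize(f['pixels'][220:300,380:460],(400,400));b=cv2.resize(g['pixels'][180:240,250:310],(400,400))
cv2.imwrite('pics/c4.png',np.hstack([a,b])[...,::-1])
E
```

```text
clock: 8.9
position: [0.449, 0.3238, 0.1427]
tool_rot: [3.14, 0.002, -3.098]
force: [0.2, 0.9, -2.4]
grip_width: 0.0514
finger_force: 42.5
clock: 9.4
position: [0.4762, 0.1218, 0.1403]
tool_rot: [-3.142, -0.0, 3.11]
force: [1.2, -0.1, -1.7]
grip_width: 0.0517
finger_force: 42.4
clock: 9.9
position: [0.5041, -0.0792, 0.1403]
tool_rot: [-3.141, -0.0, 3.021]
force: [0.1, 0.9, -2.1]
grip_width: 0.0515
finger_force: 42.5
clock: 10.4
position: [0.5129, -0.1807, 0.054]
tool_rot: [-3.141, -0.0, 3.022]
force: [-0.3, -0.2, -2.2]
grip_width: 0.0513
finger_force: 42.5
[ 0.51289463 -0.18068626  0.05400999]
```

View pics/c4.png

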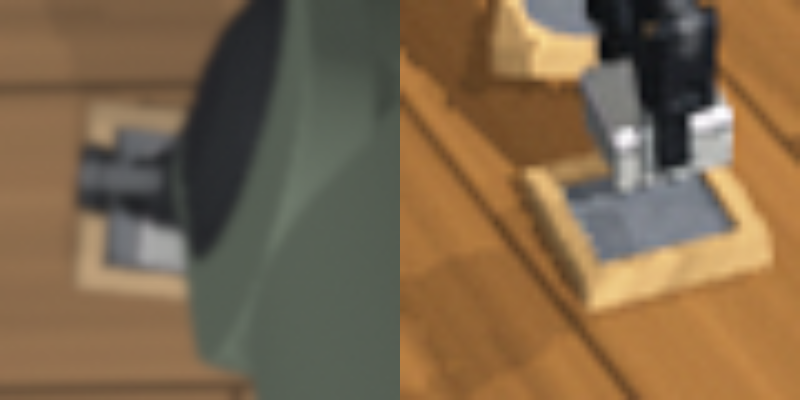

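Square tin hangs level over its recess and is aligned with it. Lowering.

```bash
python3 -m crank '{"travel":[[0,0,-1],[0,0,-2],[0,0,-2.8],[0,0,-3.3],[0,0,-3.6]],"turn":[[0,0,0],[0,0,0],[0,0,0],[0,0,0],[0,0,0]],"gripper":[1,1,1,1,1]}'
python3 -m crank '{"travel":[[0,0,-0.05],[0,0,-0.1],[0,0,-0.15],[0,0,-0.2],[0,0,-0.2]],"turn":[[0,0,0],[0,0,0],[0,0,0],[0,0,0],[0,0,0]],"gripper":[1,1,1,1,1]}'
```

```text
clock: 11.0
position: [0.5134, -0.1795, 0.019]
tool_rot: [-3.142, -0.0, 3.023]
force: [-0.8, 0.5, -1.8]
grip_width: 0.0513
finger_force: 42.6
clock: 11.5
position: [0.5135, -0.1796, 0.0174]
tool_rot: [-3.142, 0.0, 3.023]
force: [0.1, -0.2, -1.8]
grip_width: 0.0515
finger_force: 42.6
```

```bash
python3 -m crank '{"travel":[[0,0,-0.05],[0,0,-0.1],[0,0,-0.15],[0,0,-0.2],[0,0,-0.2]],"turn":[[0,0,0],[0,0,0],[0,0,0],[0,0,0],[0,0,0]],"gripper":[1,1,1,1,1]}'
```

```text
clock: 12.0
position: [0.5134, -0.1796, 0.0152]
tool_rot: [-3.142, -0.0, 3.023]
force: [-0.1, -0.3, -1.4]
grip_width: 0.0517
finger_force: 42.6
```

```bash
python3 -m crank '{"travel":[[0,0,-0.05],[0,0,-0.05],[0,0,-0.05],[0,0,-0.05],[0,0,-0.05]],"turn":[[0,0,0],[0,0,0],[0,0,0],[0,0,0],[0,0,0]],"gripper":[1,0.5,0.3,0.2,0]}'
python3 -m crank '{"travel":[[0,0,1],[0,0,3],[0,0,6],[0,0,9],[0,0,12]],"turn":[[0,0,0],[0,0,0],[0,0,0],[0,0,0],[0,0,0]],"gripper":[0,0,0,0,0]}'
python3 -m crank '{"travel":[[0,3,0],[0,7,0],[0,12,0],[0,16.5,0],[0,21,0]],"turn":[[0,0,1],[0,0,3],[0,0,5],[0,0,7],[0,0,9.3]],"gripper":[0,0,0,0,0]}'
python3 - <<'E'
from h import *
f=grab('top','t5');g=grab('scene','s5')
a=cv2.resize(f['pixels'][230:290,385:445],(400,400));b=cv2.resize(g['pixels'][180:240,255:315],(400,400))
cv2.imwrite('pics/c5.png',np.hstack([a,b])[...,::-1])
E
```

```text
clock: 12.5
position: [0.5135, -0.1796, 0.0148]
tool_rot: [-3.142, 0.0, 3.023]
force: [-0.5, 0.2, 0.1]
grip_width: 0.0806
finger_force: 0.0
clock: 13.0
position: [0.5133, -0.1797, 0.1367]
tool_rot: [-3.142, 0.0, 3.023]
force: [0.1, -0.7, -0.1]
grip_width: 0.0854
finger_force: 0.0
clock: 13.5
position: [0.5132, 0.0322, 0.1356]
tool_rot: [3.142, 0.001, -3.096]
force: [1.1, -0.2, 0.3]
grip_width: 0.0853
finger_force: 0.0
```

View pics/c5.png

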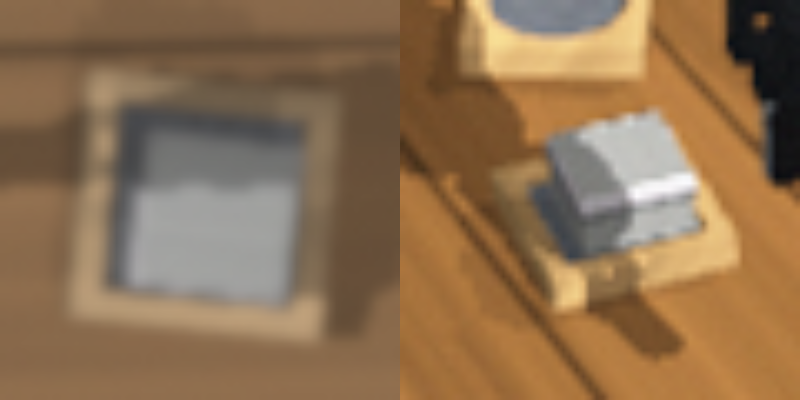

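Square tin sits flat in its recess, a few mm off centre, which is within tolerance. Now the large round tin.

```bash
python3 -m crank '{"travel":[[0.1,4,0],[0.2,8.5,0],[0.3,13,0],[0.4,17.5,0],[0.5,22,0]],"turn":[[0,0,0],[0,0,0],[0,0,0],[0,0,0],[0,0,0]],"gripper":[0,0,0,0,0]}'
python3 -m crank '{"travel":[[0.1,4,0],[0.2,7,0],[0.2,7.2,-2],[0.2,7.2,-4],[0.2,7.2,-5]],"turn":[[0,0,0],[0,0,0],[0,0,0],[0,0,0],[0,0,0]],"gripper":[0,0,0,0,0]}'
python3 -m crank '{"travel":[[0,0,-1.5],[0,0,-2.5],[0,0,-3.2],[0,0,-3.5],[0,0,-3.5]],"turn":[[0,0,0],[0,0,0],[0,0,0],[0,0,0],[0,0,0]],"gripper":[0,0,0,0,0]}'
python3 -m crank '{"travel":[[0,0,0],[0,0,0],[0,0,0],[0,0,0],[0,0,0]],"turn":[[0,0,0],[0,0,0],[0,0,0],[0,0,0],[0,0,0]],"gripper":[0.2,0.4,0.7,1,1]}' 40
```

```text
clock: 14.1
position: [0.5185, 0.2517, 0.1356]
tool_rot: [-3.142, 0.001, -3.098]
force: [1.4, -0.4, -0.0]
grip_width: 0.0855
finger_force: 0.0
clock: 14.6
position: [0.52, 0.3218, 0.0838]
tool_rot: [-3.141, -0.001, -3.098]
force: [-0.1, -1.1, 0.5]
grip_width: 0.0854
finger_force: 0.0
clock: 15.1
position: [0.5204, 0.3223, 0.0497]
tool_rot: [-3.141, -0.0, -3.098]
force: [-0.6, 0.0, -0.7]
grip_width: 0.0858
finger_force: 0.0
clock: 15.6
position: [0.5207, 0.3225, 0.0505]
tool_rot: [3.141, 0.001, -3.098]
force: [-1.4, -0.9, 7.4]
grip_width: 0.053
finger_force: 41.1
```

```bash
python3 -m crank '{"travel":[[0,0,1],[0,0,3],[0,0,6],[0,0,8],[0,0,9]],"turn":[[0,0,0],[0,0,0],[0,0,0],[0,0,0],[0,0,0]],"gripper":[1,1,1,1,1]}'
python3 -m crank '{"travel":[[-0.2,-3,0],[-0.6,-7,0],[-0.9,-11,0],[-1.3,-15.5,0],[-1.7,-20,0]],"turn":[[0,0,0],[0,0,0],[0,0,0],[0,0,0],[0,0,0]],"gripper":[1,1,1,1,1]}'
python3 -m crank '{"travel":[[-0.3,-4.5,0],[-0.7,-9,0],[-1.1,-13.5,0],[-1.5,-18,0],[-1.9,-22,0]],"turn":[[0,0,0],[0,0,0],[0,0,0],[0,0,0],[0,0,0]],"gripper":[1,1,1,1,1]}'
python3 -m crank '{"travel":[[-0.3,-4.5,0],[-0.7,-9,0],[-1.1,-13.5,0],[-1.5,-18,0],[-1.9,-22,0]],"turn":[[0,0,0],[0,0,0],[0,0,0],[0,0,0],[0,0,0]],"gripper":[1,1,1,1,1]}'
```

```text
clock: 16.1
position: [0.5211, 0.3228, 0.1423]
tool_rot: [3.14, 0.002, -3.098]
force: [0.6, 0.1, -2.0]
grip_width: 0.0527
finger_force: 42.3
clock: 16.6
position: [0.5028, 0.1208, 0.1397]
tool_rot: [-3.141, -0.0, -3.097]
force: [0.7, -1.5, -1.1]
grip_width: 0.0529
finger_force: 42.4
clock: 17.1
position: [0.4838, -0.0998, 0.1399]
tool_rot: [-3.141, -0.0, -3.098]
force: [1.3, -0.3, -1.8]
grip_width: 0.0529
finger_force: 42.4
clock: 17.6
position: [0.4646, -0.3198, 0.1397]
tool_rot: [-3.142, -0.0, -3.098]
force: [0.7, 0.4, -1.0]
grip_width: 0.053
finger_force: 42.4
```

```bash
python3 -m crank '{"travel":[[0,-0.6,-1],[0,-1.25,-3],[0,-1.25,-5.5],[0,-1.25,-7.5],[0,-1.25,-8.5]],"turn":[[0,0,0],[0,0,0],[0,0,0],[0,0,0],[0,0,0]],"gripper":[1,1,1,1,1]}'
python3 - <<'E'
from h import *
f=grab('top','t6');g=grab('scene','s6')
a=cv2.resize(f['pixels'][245:315,450:520],(400,400));b=cv2.resize(g['pixels'][150:210,248:308],(400,400))
cv2.imwrite('pics/c6.png',np.hstack([a,b])[...,::-1])
E
```

```text
clock: 18.1
position: [0.4647, -0.3292, 0.053]
tool_rot: [3.14, -0.002, -3.097]
force: [0.5, 0.3, -1.4]
grip_width: 0.0529
finger_force: 42.5
```

View pics/c6.png

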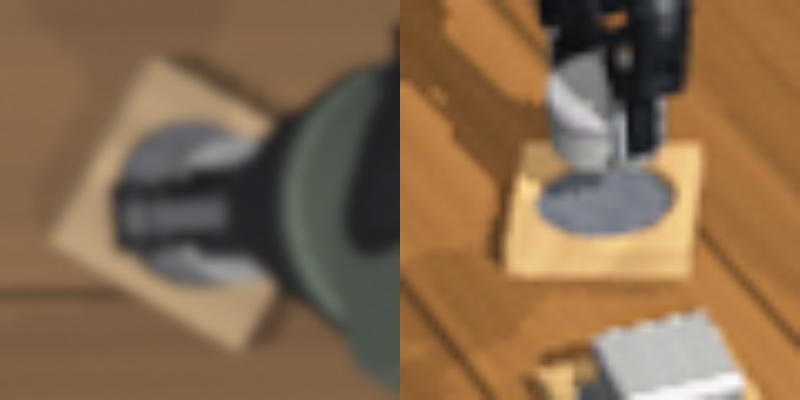

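Round tin is above its recess. Lowering.

```bash
python3 -m crank '{"travel":[[0,0,-1],[0,0,-2],[0,0,-2.8],[0,0,-3.3],[0,0,-3.6]],"turn":[[0,0,0],[0,0,0],[0,0,0],[0,0,0],[0,0,0]],"gripper":[1,1,1,1,1]}'
python3 -m crank '{"travel":[[0,0,-0.05],[0,0,-0.1],[0,0,-0.15],[0,0,-0.2],[0,0,-0.2]],"turn":[[0,0,0],[0,0,0],[0,0,0],[0,0,0],[0,0,0]],"gripper":[1,1,1,1,1]}'
```

```text
clock: 18.7
position: [0.4653, -0.33, 0.0182]
tool_rot: [3.141, -0.0, -3.098]
force: [0.0, 0.5, -1.4]
grip_width: 0.053
finger_force: 42.5
clock: 19.2
position: [0.4655, -0.3301, 0.0169]
tool_rot: [-3.141, 0.0, -3.098]
force: [0.4, -1.0, -2.5]
grip_width: 0.0528
finger_force: 42.5
```

```bash
python3 -m crank '{"travel":[[0,0,-0.05],[0,0,-0.1],[0,0,-0.15],[0,0,-0.2],[0,0,-0.2]],"turn":[[0,0,0],[0,0,0],[0,0,0],[0,0,0],[0,0,0]],"gripper":[1,1,1,1,1]}'
python3 -m crank '{"travel":[[0,0,-0.05],[0,0,-0.05],[0,0,-0.05],[0,0,-0.05],[0,0,-0.05]],"turn":[[0,0,0],[0,0,0],[0,0,0],[0,0,0],[0,0,0]],"gripper":[1,0.5,0.3,0.2,0]}'
python3 -m crank '{"travel":[[0,0,1],[0,0,3],[0,0,6],[0,0,9],[0,0,12]],"turn":[[0,0,0],[0,0,0],[0,0,0],[0,0,0],[0,0,0]],"gripper":[0,0,0,0,0]}'
python3 -m crank '{"travel":[[0.2,3,0],[0.3,7,0],[0.4,11.5,0],[0.5,16,0],[0.6,20,0]],"turn":[[0,0,0],[0,0,0],[0,0,0],[0,0,0],[0,0,0]],"gripper":[0,0,0,0,0]}'
python3 - <<'E'
from h import *
f=grab('top','t7');g=grab('scene','s7');pickle.dump((f,g),open('7.pkl','wb'))
a=cv2.resize(f['pixels'][245:315,450:520],(400,400));b=cv2.resize(g['pixels'][270:360,340:445],(400,343))
o=np.zeros((550,800,3),np.uint8);o[:400,:400]=a;o[:343,400:]=b
cv2.imwrite('pics/c7.png',o[...,::-1])
E
```

```text
clock: 19.7
position: [0.4654, -0.3301, 0.0147]
tool_rot: [3.142, -0.0, -3.098]
force: [-0.2, 0.2, -1.7]
grip_width: 0.0528
finger_force: 42.5
clock: 20.2
position: [0.4654, -0.3301, 0.0143]
tool_rot: [-3.142, 0.0, -3.098]
force: [-0.3, 0.4, -0.1]
grip_width: 0.0808
finger_force: 0.0
clock: 20.7
position: [0.4653, -0.3301, 0.1362]
tool_rot: [-3.141, 0.0, -3.098]
force: [0.5, -0.1, -0.1]
grip_width: 0.0852
finger_force: 0.0
clock: 21.2
position: [0.4713, -0.1281, 0.1351]
tool_rot: [3.141, 0.001, -3.097]
force: [1.0, -0.3, 0.0]
grip_width: 0.0854
finger_force: 0.0
```

View pics/c7.png

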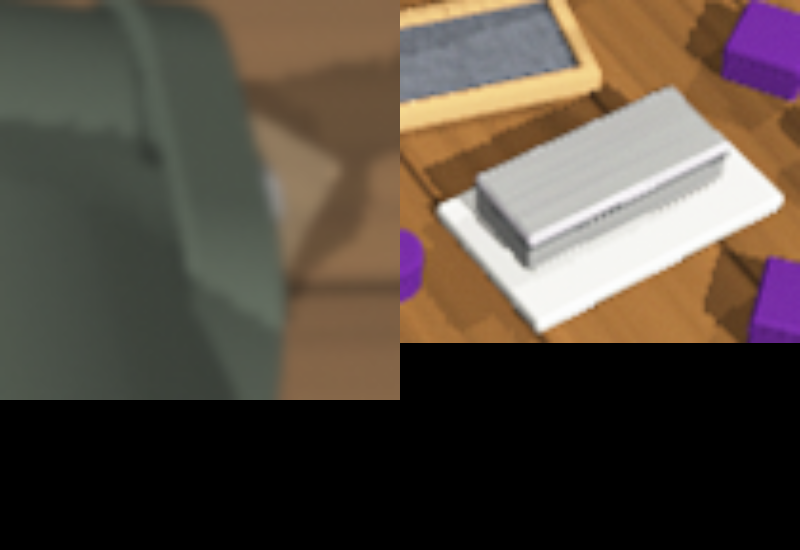

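The oblong tin now lies free on the board (the arm hides the round holder). I re-measure its top corners in both views.

```bash
python3 - <<'E'
from h import *
f,s=pickle.load(open('7.pkl','rb'))
S=lambda x,y:(340+(x-400)/3.81-.4,270+y/3.81-.4)
b=[cast(s,S(*p),.046)[:2] for p in((475,181),(530,245),(731,149),(673,86))];print('sc',np.mean(b,0))
for i in range(4):
    d=b[(i+1)%4]-b[i];print('  ',np.linalg.norm(d),np.degrees(np.arctan2(d[1],d[0])))
hsv=cv2.cvtColor(f['pixels'],cv2.COLOR_RGB2HSV)
roi=np.zeros((480,640),bool);roi[228:328,155:225]=1
g=f['pixels'].min(2);print(g[280,165:220])
m=(roi&(hsv[...,1]<60)&(g>95)&(g<185)).astype(np.uint8)
m=cv2.morphologyEx(m,cv2.MORPH_OPEN,np.ones((3,3)))
cs,_=cv2.findContours(m,0,2);c=max(cs,key=cv2.contourArea)
r=cv2.minAreaRect(np.array([cast(f,p+0.,.046)[:2] for p in c[:,0]],np.float32));print(r)
E
```

```text
sc [0.48220566 0.32696501]
   0.059398601727911816 91.903355205392
   0.1506380843684201 -178.07797714049184
   0.062138226470791355 -90.11542894527437
   0.15285177089025406 2.9342870497528573
[101 150 193 211 213 213 213 213 213 213 210 197 178 164 159 158 159 159
 159 157 157 158 158 158 158 157 157 158 157 157 157 159 158 158 157 158
 154 145 123  99  88 106 133 150 155 156 156 155 150 137 110  79  60  54
  54]
((0.48323488235473633, 0.30953073501586914), (0.15241162478923798, 0.08535823971033096), 2.440077304840088)
```

```bash
python3 -m crank '{"travel":[[0.1,4,0],[0.3,8.5,0],[0.4,13,0],[0.5,17.5,0],[0.6,22,0]],"turn":[[0,0,0],[0,0,0],[0,0,0],[0,0,0],[0,0,0]],"gripper":[0,0,0,0,0]}'
python3 -m crank '{"travel":[[0.1,4.5,0],[0.2,9,0],[0.3,13.5,0],[0.4,18,0],[0.5,22,0]],"turn":[[0,0,0],[0,0,0],[0,0,0],[0,0,0],[0,0,0]],"gripper":[0,0,0,0,0]}'
python3 -m crank '{"travel":[[0,1.2,-1],[0,1.2,-3],[0,1.2,-5],[0,1.2,-7],[0,1.2,-8]],"turn":[[0,0,0],[0,0,0],[0,0,0],[0,0,0],[0,0,0]],"gripper":[0,0,0,0,0]}'
python3 -m crank '{"travel":[[0,0,-1.5],[0,0,-2.5],[0,0,-3.3],[0,0,-3.8],[0,0,-3.8]],"turn":[[0,0,0],[0,0,0],[0,0,0],[0,0,0],[0,0,0]],"gripper":[0,0,0,0,0]}'
```

```text
clock: 21.8
position: [0.4774, 0.0915, 0.135]
tool_rot: [3.141, 0.001, -3.098]
force: [1.0, -0.6, 0.0]
grip_width: 0.0852
finger_force: 0.0
clock: 22.3
position: [0.4822, 0.3121, 0.1351]
tool_rot: [3.141, 0.001, -3.097]
force: [0.3, 0.5, 0.5]
grip_width: 0.0852
finger_force: 0.0
clock: 22.8
position: [0.4822, 0.3207, 0.0531]
tool_rot: [-3.14, -0.001, -3.098]
force: [-0.5, -0.2, -0.2]
grip_width: 0.0853
finger_force: 0.0
clock: 23.3
position: [0.4823, 0.3218, 0.0159]
tool_rot: [-3.141, -0.0, -3.097]
force: [0.1, -0.1, -0.3]
grip_width: 0.0855
finger_force: 0.0
```

```bash
python3 -m crank '{"travel":[[0,0,0],[0,0,0],[0,0,0],[0,0,0],[0,0,0]],"turn":[[0,0,0],[0,0,0],[0,0,0],[0,0,0],[0,0,0]],"gripper":[0.2,0.4,0.7,1,1]}' 80
python3 -m crank '{"travel":[[0,0,0.5],[0,0,1.5],[0,0,3],[0,0,4.5],[0,0,6]],"turn":[[0,0,0],[0,0,0],[0,0,0],[0,0,0],[0,0,0]],"gripper":[1,1,1,1,1]}'
python3 -m crank '{"travel":[[0.3,-2,0],[0.7,-5,0],[1.1,-8,0],[1.5,-11,0],[1.8,-14,0]],"turn":[[0,0,-3],[0,0,-6],[0,0,-9],[0,0,-12],[0,0,-16.2]],"gripper":[1,1,1,1,1]}'
python3 -m crank '{"travel":[[0,-1,-0.3],[0,-1,-0.8],[0,-1,-1.3],[0,-1,-1.8],[0,-1,-1.8]],"turn":[[0,0,0],[0,0,0],[0,0,0],[0,0,0],[0,0,0]],"gripper":[1,1,1,1,1]}'
python3 - <<'E'
from h import *
f=grab('top','t8');g=grab('scene','s8')
a=cv2.resize(f['pixels'][215:325,210:310],(400,440));b=cv2.resize(g['pixels'][220:320,300:400],(400,440))
cv2.imwrite('pics/c8.png',np.hstack([a,b])[...,::-1])
E
```

```text
clock: 23.8
position: [0.4827, 0.3222, 0.0172]
tool_rot: [3.141, 0.001, -3.098]
force: [-2.1, -0.5, 9.2]
grip_width: 0.0589
finger_force: 87.3
clock: 24.3
position: [0.4826, 0.322, 0.0781]
tool_rot: [3.141, 0.001, -3.098]
force: [-1.0, 0.2, -4.5]
grip_width: 0.0583
finger_force: 86.8
clock: 24.8
position: [0.5006, 0.1802, 0.077]
tool_rot: [3.141, 0.0, 2.899]
force: [0.1, -0.1, -4.7]
grip_width: 0.0586
finger_force: 86.9
clock: 25.3
position: [0.4999, 0.1727, 0.0575]
tool_rot: [-3.141, -0.001, 2.904]
force: [-0.3, -0.9, -4.9]
grip_width: 0.059
finger_force: 86.9
```

View pics/c8.png

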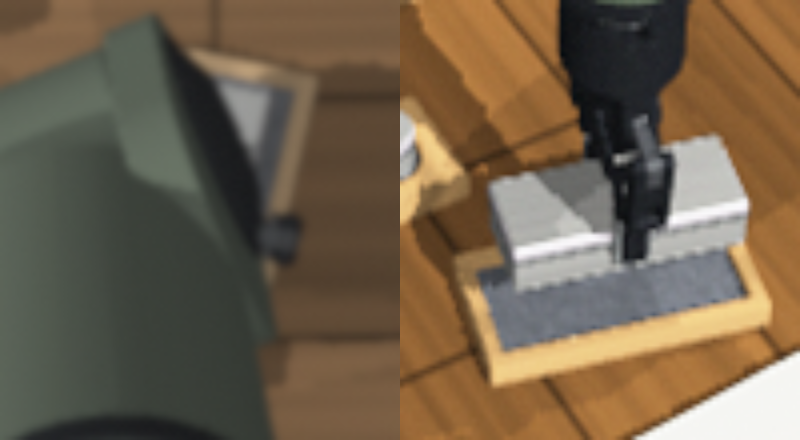

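The oblong tin hangs level and parallel to its recess. Quick check of its long bottom edge against the expected corners.

```bash
python3 - <<'E'
from h import *
s=pickle.load(open('scene0.pkl','rb'))
S=lambda x,y:(300+(x-400)/4-.4,220+y/4.4-.4)
a=cast(s,S(515,291),.0525)[:2];b=cast(s,S(748,243),.0525)[:2];d=a-b;L=np.linalg.norm(d);d/=L
n=np.array([d[1],-d[0]]);print(a,b,L,np.degrees(np.arctan2(d[1],d[0])),'centre',(a+b)/2+n*.03)
E
```

```text
[0.57472678 0.18116052] [0.42923287 0.21839295] 0.1501823310126703 -14.354158307997544 centre [0.49454238 0.17071328]
```

```bash
python3 -m crank '{"travel":[[0.3,-0.1,-1],[0.3,-0.1,-2],[0.3,-0.1,-3],[0.3,-0.1,-3.6],[0.3,-0.1,-3.8]],"turn":[[0,0,0],[0,0,0],[0,0,0],[0,0,0],[0,0,0]],"gripper":[1,1,1,1,1]}'
python3 -m crank '{"travel":[[0,0,-0.05],[0,0,-0.1],[0,0,-0.15],[0,0,-0.2],[0,0,-0.2]],"turn":[[0,0,0],[0,0,0],[0,0,0],[0,0,0],[0,0,0]],"gripper":[1,1,1,1,1]}'
```

```text
clock: 25.9
position: [0.5029, 0.1707, 0.0192]
tool_rot: [-3.141, -0.001, 2.903]
force: [-0.3, -0.2, -4.9]
grip_width: 0.0587
finger_force: 87.1
clock: 26.4
position: [0.5035, 0.1709, 0.0184]
tool_rot: [3.141, 0.0, 2.903]
force: [0.4, -0.4, -5.0]
grip_width: 0.059
finger_force: 87.1
```

```bash
python3 -m crank '{"travel":[[0,0,-0.05],[0,0,-0.1],[0,0,-0.15],[0,0,-0.2],[0,0,-0.2]],"turn":[[0,0,0],[0,0,0],[0,0,0],[0,0,0],[0,0,0]],"gripper":[1,1,1,1,1]}'
python3 -m crank '{"travel":[[0,0,-0.05],[0,0,-0.1],[0,0,-0.1],[0,0,-0.1],[0,0,-0.1]],"turn":[[0,0,0],[0,0,0],[0,0,0],[0,0,0],[0,0,0]],"gripper":[1,1,1,1,1]}'
```

```text
clock: 26.9
position: [0.5034, 0.1709, 0.0162]
tool_rot: [-3.141, -0.0, 2.903]
force: [0.8, 1.2, -5.3]
grip_width: 0.0584
finger_force: 87.1
clock: 27.4
position: [0.5034, 0.1709, 0.0153]
tool_rot: [-3.142, -0.0, 2.903]
force: [0.5, 0.5, -5.0]
grip_width: 0.0586
finger_force: 87.2
```

```bash
python3 -m crank '{"travel":[[0,0,-0.05],[0,0,-0.05],[0,0,-0.05],[0,0,-0.05],[0,0,-0.05]],"turn":[[0,0,0],[0,0,0],[0,0,0],[0,0,0],[0,0,0]],"gripper":[1,0.5,0.3,0.2,0]}'
python3 -m crank '{"travel":[[0,0,1],[0,0,3],[0,0,6],[0,0,9],[0,0,12]],"turn":[[0,0,0],[0,0,0],[0,0,0],[0,0,0],[0,0,0]],"gripper":[0,0,0,0,0]}'
python3 -m crank '{"travel":[[-2,3,0],[-5,7,0],[-7,11,0],[-9,15,0],[-11,19,0]],"turn":[[0,0,0],[0,0,0],[0,0,0],[0,0,0],[0,0,0]],"gripper":[0,0,0,0,0]}'
python3 -m crank '{"travel":[[-2,3,0],[-4,7,0],[-6,11,0],[-8,15,0],[-10,18,0]],"turn":[[0,0,0],[0,0,0],[0,0,0],[0,0,0],[0,0,0]],"gripper":[0,0,0,0,0]}'
python3 - <<'E'
from h import *
f=grab('top','t9');g=grab('scene','s9');pickle.dump((f,g),open('9.pkl','wb'))
a=cv2.resize(f['pixels'][200:320,225:525],(800,320));b=cv2.resize(g['pixels'][160:310,240:410],(317,280))
c=cv2.resize(f['pixels'][225:315,230:295],(202,280));d=cv2.resize(f['pixels'][235:310,390:515],(281,280*1))
o=np.zeros((600,800,3),np.uint8);o[:320]=a;o[320:,:317]=b;o[320:,317:519]=c;o[320:,519:]=d
cv2.imwrite('pics/c9.png',o[...,::-1])
E
```

```text
clock: 27.9
position: [0.5036, 0.1709, 0.0149]
tool_rot: [3.141, 0.0, 2.903]
force: [0.4, 0.4, -0.3]
grip_width: 0.0805
finger_force: 0.0
clock: 28.4
position: [0.5033, 0.1708, 0.1367]
tool_rot: [3.141, 0.0, 2.903]
force: [0.4, 1.3, -0.5]
grip_width: 0.0851
finger_force: 0.0
clock: 28.9
position: [0.3924, 0.3624, 0.1358]
tool_rot: [3.141, 0.0, 2.903]
force: [1.0, -0.5, -0.3]
grip_width: 0.0853
finger_force: 0.0
clock: 29.4
position: [0.2919, 0.5432, 0.1356]
tool_rot: [3.14, -0.0, 2.904]
force: [0.5, -0.4, -0.4]
grip_width: 0.0855
finger_force: 0.0
```

View pics/c9.png

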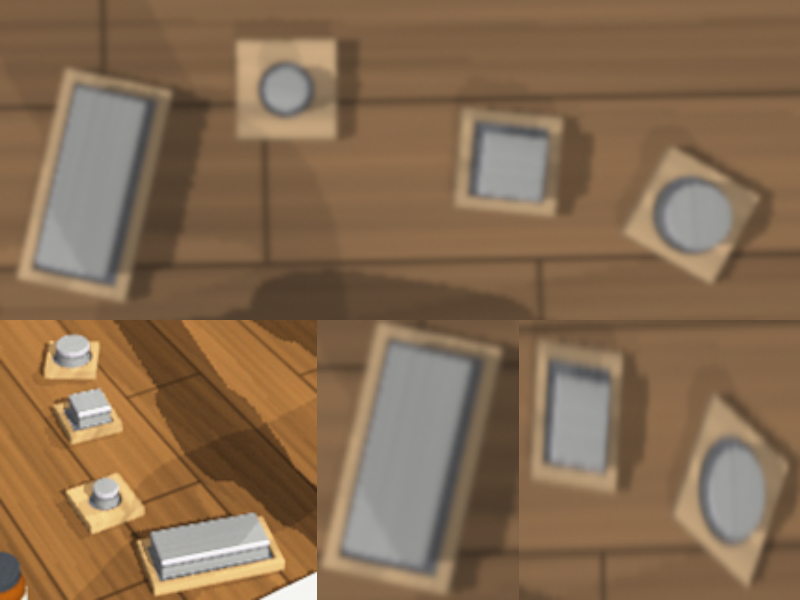

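All four tins appear seated. Last numeric check of their top faces against the holder centres.

```bash
python3 - <<'E'
from h import *
f,g=pickle.load(open('9.pkl','rb'))
hsv=cv2.cvtColor(f['pixels'],cv2.COLOR_RGB2HSV)
for n,c,z in(('oblong',(.5009,.1724),.044),('small',(.5785,.0083),.040),('square',(.513,-.1792),.042),('round',(.465,-.3317),.042)):
    m=((hsv[...,1]<70)&(hsv[...,2]>118)).astype(np.uint8);u,v=proj(f,[*c,z]);l=cv2.connectedComponents(m)[1]
    cs,_=cv2.findContours((l==l[int(v),int(u)]).astype(np.uint8),0,2);P=np.array([cast(f,p+0.,z)[:2] for p in cs[0][:,0]],np.float32)
    r=cv2.minAreaRect(P);print(n,np.round(np.array(r[0])-c,4),np.round(r[1],4),round(r[2],1))
E
```

```text
oblong [0.0005 0.0019] [0.0612 0.1587] 76.1
small [-0.      0.0028] [0.04   0.0402] 88.8
square [-0.0064  0.0029] [0.0572 0.0557] 79.8
round [-0.0018  0.0042] [0.0575 0.057 ] 88.9
```

```bash
python3 - <<'E'
from h import *
f,g=pickle.load(open('9.pkl','rb'))
a=cv2.resize(f['pixels'][236:286,392:442],(400,400),interpolation=2);b=cv2.resize(g['pixels'][190:240,262:312],(400,400),interpolation=2)
cv2.imwrite('pics/c10.png',np.hstack([a,b])[...,::-1])
E
```

```text
(no output)
```

View pics/c10.png

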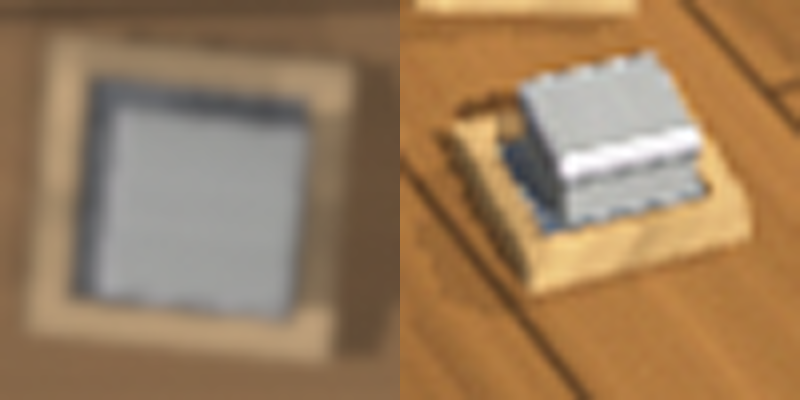

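The square tin lies flat inside its recess, about 4 to 6 mm toward one wall, with a thin floor gap still visible on that side. That is within the 10 mm limit, so I hand in.

```bash
python3 -c "
from workcell import bot
print(bot.job_done())"
```

```text
the job is handed in; nothing more can be done
None
```

All four tins are set flat and released in their own recesses, and the job was handed in at about 29.5 s; the square tin sits about 4 to 6 mm off centre (limit 10 mm), and I never moved the arm near the maul or the glue jar.

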